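Hold the steam station's relief valve open with the vent pin

TASK

Vent the cold steam ironing station: take the vent pin by its black handle straight up out of the wooden block, pass its steel end down through the small ringed eyelet on top of the station and press the spring-loaded valve underneath until the yellow band on the pin is half sunk into the eyelet, never so deep that the band is well out of sight. Keep the pin upright and the valve pressed at that depth: your work finishes while you are still holding it there, because the valve springs shut as soon as you let go. Leave the iron, the wooden clapper, the dish and the thread spool where they are.

Things in the scene. Friction and masses are not known exactly. Their poses are not given: they have to be found in the camera images.
- pin: vent pin, 140 mm long, 70 to 140 g, starting upright in the block: steel rod 8 mm thick, 80 mm long, below a round black handle 24 mm in diameter, 60 mm long. Origin at the rod's lower tip, z up along the pin; handle from 80 to 140 mm, yellow band on the rod from 30 to 35 mm above the tip. At the start the handle's underside rests on the block's top, the rod is hidden in the hole
- pin_tip (a point): the lower tip of the pin's rod (centre; the rod's end is tapered over 2 mm)
- pin_handle (a point): the middle of the pin's black handle, on its axis, 110 mm above the tip
- block: fixed block of brown wood, 80 x 80 mm and 95 mm high, origin at the centre of its underside, z up; an upright 12 mm through hole in its centre holds the pin
- station: fixed steam ironing station, dark navy box 240 (its x) x 170 x 125 mm high, origin at the centre of its underside, z up, display on its -x front. A flush grey guard plate 76 x 76 mm on the flat top has the eyelet in its centre; a closed black filler cap 52 mm wide stands 14 mm above the top at x = +75 mm
- eyelet (a point): centre of the eyelet's mouth, level with the station's top (125 mm above the table), at x = -30 mm in the station's frame: a vertical round hole 12 mm wide with a 3 mm chamfer, through a 12 mm thick plate, a flat rose-gold ring 35 mm across round it. Below the plate is a hollow with the valve
- valve_top (a point): centre of the top of the brass valve disc (26 mm wide), on the eyelet's axis; 25 mm below the eyelet's mouth when not pressed; it sinks with the valve. When the valve is pressed 5 to 10 mm the yellow band is level with the mouth
- valve (a joint): travel of the valve in m, 0 = shut, grows as it is pressed straight down, stop at 0.018. A spring pushes it up with 6 N at 0 and 0.6 N more per mm (about 10.5 N at 7.5 mm)
- iron: navy steam iron with a black handle lying flat on the mat, 243 x 112 mm, 137 mm high, 1.2 kg, origin at the middle of its soleplate, nose to +x; leave alone
- clapper: pale wooden pressing block 200 x 50 x 35 mm lying on the mat, origin at the centre of its underside; leave alone
- dish: small blue bowl 90 mm wide and 25 mm high on the table, origin at the centre of its underside; leave alone
- spool: orange thread spool standing on the table, 48 mm in diameter and 60 mm high, origin at the centre of its underside; leave alone
- mat: fixed grey pressing mat 270 x 210 mm, 12 mm thick, origin at the centre of its underside; carries the iron and the clapper

How it is judged:
By the outcome, as a careful person would: the job done as asked, in the order asked, and still so for the second after the job is handed in, while the arm keeps its last pose, push and grip.
It also fails if it takes over 45 s, if anything falls off the work surface, if the arm or the gripper's body presses on something with over 40 N, if the wrist force passes 120 N, or if a joint passes its speed limit or range.

ROBOT

A 6-joint arm with a two-finger parallel gripper is mounted at the origin on the work surface. World frame = base frame: x ahead of the robot, y to its left, z up, the work surface at z = 0. Lengths are in m, angles in rad, forces in N, time in s.
With the tool pointing down it reaches from about 0.225 to 0.875 m from the base axis. Payload 3.4 kg.
Tool frame: the origin (TCP) lies at the very end of the fingers, on their centre line; the grasp point (between the pads) lies 19 mm behind it; z points along the fingers, y is the line along which they close (so a half turn about z gives the same grasp; the last joint's range is limited). The gripper opens to 85 mm and grips with 20 to 120 N. Pads are 22 mm wide; open, the fingers measure 114 mm over their backs; the gripper's body (76 mm by 85 mm) begins 54 mm behind the grasp point. The pads swing forward as they close: fully open they stand 13 mm farther back than shut.
Start: joints at [-1.404, 0.276, 1.505, -0, 1.361, -0.121], TCP at [0.163, -0.551, 0.231] pointing down, gripper open.
Joint ranges: [-2.89, 2.89], [-0.75, 2.08], [0.22, 2.7], [-1.18, 4.32], [0.11, 2.71], [-2.7, 2.7]. Speed limits (rad/s): [2.57, 2.57, 3.14, 3.14, 3.14, 3.14].

INTERFACE

Orientations are given as a unit quaternion [w, x, y, z].
In Python, from rig import manip, eyes gives the robot as it stands.
- The arm moves only by the tool servo_tool, never from a script. Its argument "series" is text: rows parted by semicolons, each of 7 numbers parted by spaces: the shift along the tool's x, y, z in m, then the turn, a rotation vector about the tool's x, y, z in degrees, then the closure, from 0 (fully open) to 1 (shut). In form: dx dy dz ax ay az fingers; .... A call has 1 to 5 rows; each row is the pose to reach, as a shift and turn from the pose commanded when the call began, along the tool's axes at that moment; what a row does not reach only later rows make up. A row lasts 1/10 s, in which the tool goes at most 50 mm and 8.59 degrees, less where a joint would pass 70% of its speed; a pose out of reach is approached as far as the arm can. A call with a gripper value outside its range is refused whole. The fingers move at their own pace and stop on an object; "squeeze" is the grip in N (left out, the last holds). Time passes only in rows, so rows that repeat a pose let the fingers close. It gives the time, the measured TCP pose, the force, the opening and the grip force at its end, in the units of the state.
- manip.get_state(): the state, without advancing time (a new reading comes with each control period).
- eyes.get_image(name): name is "scene" or "top" or "wrist"; returns the picture (480x640x3 uint8, red, green, blue); there is no depth.
- eyes.camera_info(name): a dict with "fx", "fy", "cx", "cy" (pixels), "eye" and "orientation" of the camera in the world. Camera axes: x right, y down, z forward; pixel columns grow to the right and rows downward; lengths in m; the calibration is good to about 2 mm. A picture is of the moment at which its call begins: read the wrist's pose just before it. camera_info takes no time and is no camera call; for the wrist camera it gives the pose at the moment of the call.
- manip.sign_off(): hands the job in; it is judged then, once.
The state is a dict: "clock": time; "qpos": joint angles; "qd": joint speeds; "effort": joint torques, N m; "position": TCP position; "ee_rot": TCP orientation; "contact_force": force on the tool from outside, world axes, zero at the start; "moment": the same for the moment, N m; "width": finger opening in m; "gripper_force": force on a finger pad.
Only numpy, scipy, OpenCV 4.12 (cv2) and the standard library are available. Lean on these libraries where they do the work, as an engineer would, in place of code of your own. Each camera call takes 0.05 s, during which the arm holds its last target. There are 200 camera calls.

## Working session

There is one attempt and no reset: what is moved stays moved. The work goes in short steps, Python scripts to look and compute and a tool call to move; the robot and the scene stay as the last step left them, time stands still between calls to the robot, and variables do not carry over. Pictures are saved under pics/ and viewed, at most 10 in all, crops included, and the job is handed in when it is done.

Besides the shell and the picture viewer there is one more tool, called in YAML: its name, and indented under it one key for each argument. servo_tool: Moves the arm, as the interface text tells. Its arguments: {"type":"object","properties":{"series":{"type":"string"},"squeeze":{"type":"number"}},"required":["series"]}

```bash
mkdir -p pics
cat > h.py <<'E'
from rig import manip, eyes
import numpy as np, cv2
from scipy.spatial.transform import Rotation as R
def rot(q): return R.from_quat([q[1],q[2],q[3],q[0]]).as_matrix()
def snap(n,f):
    i=eyes.camera_info(n); im=eyes.get_image(n); cv2.imwrite('pics/'+f,im[:,:,::-1]); return i
def ray(i,u,v):
    return np.array(i['eye']), rot(i['orientation'])@np.array([(u-i['cx'])/i['fx'],(v-i['cy'])/i['fy'],1])
def onz(i,u,v,z):
    e,d=ray(i,u,v); return e+d*(z-e[2])/d[2]
def proj(i,p):
    c=rot(i['orientation']).T@(np.array(p)-np.array(i['eye'])); return i['fx']*c[0]/c[2]+i['cx'],i['fy']*c[1]/c[2]+i['cy']
E
python3 - <<'E'
from h import *
print(snap('top','top0.png')); print(snap('scene','scene0.png'))
s=manip.get_state(); print(s)
E
```

```text
{'fx': 570.6735205354993, 'fy': 570.6735205354993, 'cx': 316.7276699917868, 'cy': 234.97859919032408, 'eye': array([ 0.48570125, -0.01393925,  1.20873543]), 'orientation': array([ 0.0279975 , -0.70259488,  0.71043874, -0.02921252])}
{'fx': 490.07056719307326, 'fy': 490.07056719307326, 'cx': 325.4822152337587, 'cy': 240.8914609182859, 'eye': array([ 1.16095022, -0.15203223,  0.70481081]), 'orientation': array([-0.30092667,  0.73794   ,  0.55920456, -0.22842493])}
{'clock': 0.1, 'qpos': array([-1.40400377e+00,  2.76527787e-01,  1.50597759e+00, -6.35232320e-06,
        1.36072999e+00, -1.21013110e-01]), 'qd': array([-3.80194680e-05, -2.29326771e-05, -3.15338536e-03,  1.40610515e-03,
       -4.24402178e-04, -5.01024752e-04]), 'effort': array([ 6.54511005e-04, -4.17701590e+01, -2.46404314e+01, -2.45226929e-04,
        5.70569246e-03,  3.17710658e-06]), 'position': array([ 0.16312039, -0.55089008,  0.23054002]), 'ee_rot': array([-8.21072391e-04,  9.89663413e-01,  1.43407301e-01, -2.19040130e-05]), 'contact_force': array([ 0.20548231, -0.15064177, -0.09112053]), 'moment': array([ 0.02892192,  0.03871496, -0.02123829]), 'gripper_force': 0.0, 'width': 0.08499159348102271}
```

View pics/top0.png

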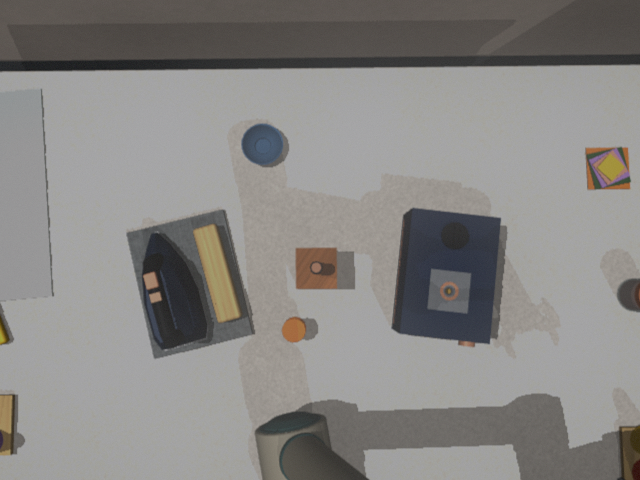

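View pics/scene0.png

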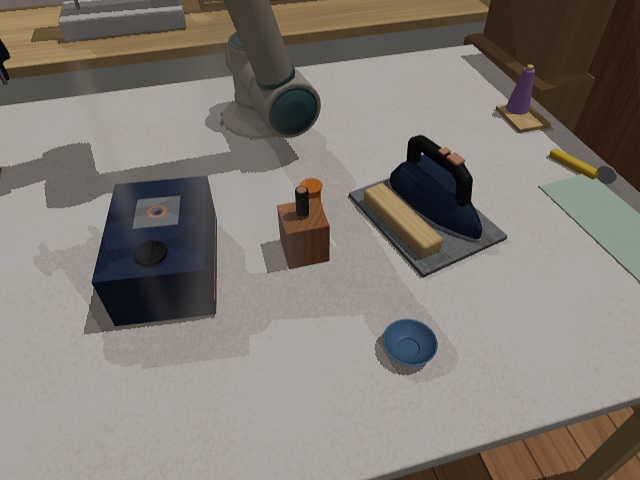

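The top view shows the block at about (316,268), with the pin's top near (315,267), and the eyelet ring near (449,291). I'll enlarge both views for exact pixels.

Run:
```python
import cv2,numpy as np
t=cv2.imread('pics/top0.png');s=cv2.imread('pics/scene0.png')
def c(im,u,v): return cv2.resize(im[v:v+50,u:u+66],(396,300),interpolation=cv2.INTER_CUBIC)
cv2.imwrite('pics/crop0.png',np.vstack([np.hstack([c(t,285,243),c(t,416,266)]),np.hstack([c(s,270,175),c(s,125,187)])]))
```

```text
(no output)
```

View pics/crop0.png

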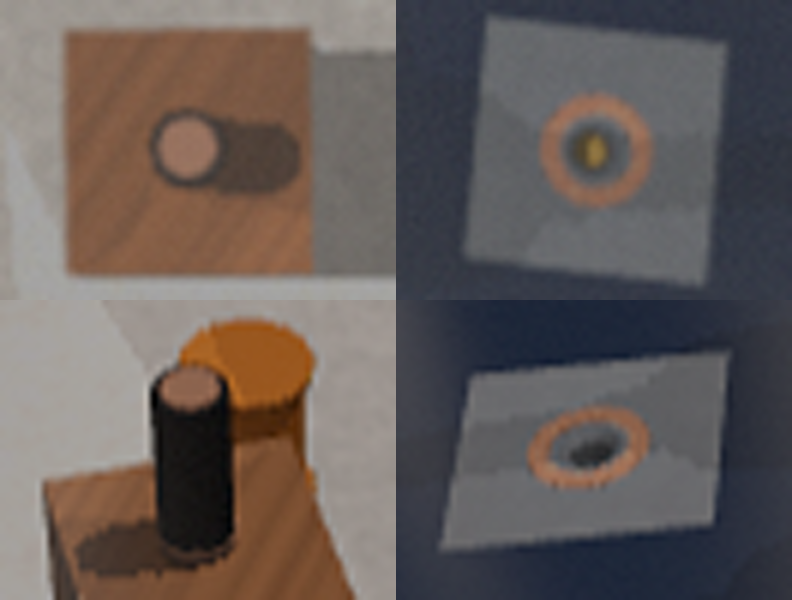

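Run:
```python
from h import *
t=eyes.camera_info('top');s=eyes.camera_info('scene')
for n,a,b,z in(('pin',(315.9,267.3),(301.3,189.3),.155),('eye',(449.1,290.6),(156.8,211.1),.125)):
    print(n,onz(t,*a,z),onz(s,*b,z))
for p in [(296,248),(337,248),(337,289),(296,289)]: print(onz(t,*p,.095))
print('spool',onz(t,293,330,.06)); print('wristcam',eyes.camera_info('wrist'))
st=manip.get_state(); M=rot(st['ee_rot']); print(M)
tgt=np.array([*onz(t,315.9,267.3,.155)[:2],.25]); print(M.T@(tgt-st['position']))
```

```text
pin [ 0.51137663 -0.01403559  0.155     ] [ 0.50940541 -0.01346049  0.155     ]
eye [ 0.46530858 -0.26540396  0.125     ] [ 0.46315303 -0.26507163  0.125     ]
[0.55093805 0.02443173 0.095     ]
[ 0.55005026 -0.05569414  0.095     ]
[ 0.47027279 -0.05457515  0.095     ]
[0.47116269 0.02508726 0.095     ]
spool [0.38943696 0.03295903 0.06      ]
wristcam {'fx': 384.66932499356824, 'fy': 384.66932499356824, 'cx': 320.0137560688055, 'cy': 243.7138538123522, 'eye': array([ 0.22949794, -0.53222342,  0.37309798]), 'orientation': array([ 0.1091796 ,  0.79374344, -0.59266628, -0.08244902])}
[[ 9.58868691e-01  2.83849881e-01 -2.78850751e-04]
 [ 2.83849953e-01 -9.58867344e-01  1.61888822e-03]
 [ 1.92140350e-04 -1.63145300e-03 -9.99998651e-01]]
[ 0.48632187 -0.41595149 -0.01868796]
```

servo_tool:
  series: "0.02 -0.017 -0.01 0 0 0 0; 0.055 -0.047 -0.02 0 0 0 0; 0.092 -0.079 -0.02 0 0 0 0; 0.129 -0.111 -0.02 0 0 0 0; 0.166 -0.142 -0.02 0 0 0 0"
  squeeze: 50

```text
clock: 0.6
position: [0.2826, -0.3661, 0.251]
ee_rot: [-0.0, 0.99, 0.143, 0.0]
contact_force: [1.0, -0.4, 0.7]
width: 0.0857
gripper_force: 0.0
```

servo_tool:
  series: "0.037 -0.032 0 0 0 0 0; 0.074 -0.064 0 0 0 0 0; 0.111 -0.096 0 0 0 0 0; 0.148 -0.128 0 0 0 0 0; 0.185 -0.160 0 0 0 0 0"

```text
clock: 1.1
position: [0.4145, -0.1602, 0.2512]
ee_rot: [0.0, 0.99, 0.143, 0.0]
contact_force: [1.0, 0.3, 0.1]
width: 0.0852
gripper_force: 0.0
```

servo_tool:
  series: "0.037 -0.032 0 0 0 0 0; 0.074 -0.064 0 0 0 0 0; 0.11 -0.094 0 0 0 0 0; 0.1345 -0.1144 0 0 0 0 0; 0.1345 -0.1144 0 0 0 0 0"

```text
clock: 1.6
position: [0.5122, -0.0109, 0.2506]
ee_rot: [-0.001, 0.989, 0.146, 0.0]
contact_force: [-0.7, -1.0, -0.5]
width: 0.0854
gripper_force: 0.0
```

Run:
```python
from h import *
i=snap('wrist','w1.png'); st=manip.get_state(); print(i['eye'],st['position'],st['ee_rot'],st['qpos'])
print(proj(i,[.5104,-.0138,.155]))
M=rot(st['ee_rot']);print(M, M.T@(np.array([.5104,-.0138,.110])-st['position']))
```

```text
[0.57844081 0.00802428 0.39321796] [ 0.51089489 -0.01282755  0.25057467] [-8.09644788e-05  9.89406663e-01  1.45168825e-01 -6.78942427e-04] [-1.61136764e-01  1.69093613e-01  1.60067729e+00 -2.60831188e-04
  1.37316513e+00  1.11834367e+00]
(np.float64(322.4983761818734), np.float64(250.40386803932998))
[[ 9.57851103e-01  2.87261895e-01 -1.36700736e-03]
 [ 2.87262115e-01 -9.57852011e-01 -3.69089590e-05]
 [-1.31999328e-03 -3.57336138e-04 -9.99999065e-01]] [-0.00056782  0.00083953  0.14057525]
```

View pics/w1.png

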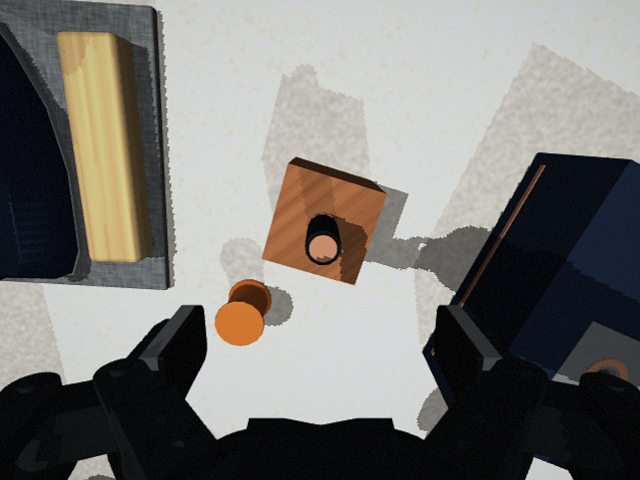

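The wrist view shows the pin's top disc at (322.5,246.5), within 4 px of the prediction. Nothing is in the way between the fingers.

Run:
```python
from h import *
i=eyes.camera_info('wrist'); st=manip.get_state()
p=onz(i,322.5,246.5,.155);print(p,onz(i,608,369,.125))
m=(p+[.5104,-.0138,.155])/2; m[2]=.112
print(m,rot(st['ee_rot']).T@(m-st['position']),st['position'])
```

```text
[ 0.51141788 -0.01507475  0.155     ] [ 0.47113385 -0.26531609  0.125     ]
[ 0.51090894 -0.01443738  0.112     ] [-0.00026607  0.00159553  0.13857458] [ 0.51089489 -0.01282755  0.25057467]
```

servo_tool:
  series: "0 0.0015 0.03 0 0 0 0; 0 0.0015 0.07 0 0 0 0; 0 0.0015 0.11 0 0 0 0; 0 0.0015 0.138 0 0 0 0; 0 0.0015 0.138 0 0 0 0"

```text
clock: 2.15
position: [0.5067, -0.0165, 0.1096]
ee_rot: [-0.001, 0.99, 0.143, -0.005]
contact_force: [-0.1, 0.5, -0.1]
width: 0.0855
gripper_force: 0.0
```

servo_tool:
  series: "0 0 0 0 0 0 0.5; 0 0 0 0 0 0 1; 0 0 0 0 0 0 1; 0 0 0 0 0 0 1; 0 0 0 0 0 0 1"
  squeeze: 60

```text
clock: 2.65
position: [0.5116, -0.0156, 0.1146]
ee_rot: [0.0, 0.99, 0.143, 0.001]
contact_force: [-0.1, 1.1, 4.8]
width: 0.0227
gripper_force: 58.2
```

servo_tool:
  series: "0 0 0 0 0 0 1; 0 0 0 0 0 0 1; 0 0 0 0 0 0 1; 0 0 0 0 0 0 1"

```text
clock: 3.05
position: [0.5116, -0.0155, 0.1146]
ee_rot: [0.0, 0.99, 0.144, 0.001]
contact_force: [-0.3, 2.1, 7.0]
width: 0.0225
gripper_force: 58.2
```

servo_tool:
  series: "0 0 -0.006 0 0 0 1; 0 0 -0.018 0 0 0 1; 0 0 -0.032 0 0 0 1; 0 0 -0.046 0 0 0 1; 0 0 -0.06 0 0 0 1"

```text
clock: 3.55
position: [0.5109, -0.0159, 0.1744]
ee_rot: [0.0, 0.99, 0.144, 0.0]
contact_force: [0.2, 1.0, -1.7]
width: 0.0228
gripper_force: 58.6
```

servo_tool:
  series: "0 0 -0.02 0 0 0 1; 0 0 -0.04 0 0 0 1; 0 0 -0.06 0 0 0 1; 0 0 -0.076 0 0 0 1; 0 0 -0.076 0 0 0 1"

```text
clock: 4.05
position: [0.5124, -0.0161, 0.2522]
ee_rot: [0.001, 0.99, 0.143, 0.003]
contact_force: [0.3, -0.8, -1.3]
width: 0.023
gripper_force: 58.6
```

Run:
```python
from h import *
snap('scene','s2.png');i=snap('wrist','w2.png'); st=manip.get_state(); print(st['position'],st['ee_rot'],st['contact_force'],st['width'])
M=rot(st['ee_rot']); print(M)
d=M.T@(np.array([.4642,-.2652,.2])-st['position']); print('to eyelet',d)
s=cv2.imread('pics/s2.png');w=cv2.imread('pics/w2.png')
print(proj(eyes.camera_info('scene'),st['position']))
cv2.imwrite('pics/c2.png',np.hstack([cv2.resize(s[70:270,210:410],(400,400),interpolation=2),cv2.resize(w[130:430,170:470],(400,400))]))
```

```text
[ 0.51074714 -0.01582824  0.24941176] [2.23025404e-04 9.89664177e-01 1.43404180e-01 9.17312597e-05] [-0.10372423 -0.14649178 -1.38802698] 0.02280408584667244
[[ 9.58870465e-01  2.83843919e-01  2.45531834e-04]
 [ 2.83844001e-01 -9.58870383e-01 -4.15131213e-04]
 [ 1.17600733e-04  4.67749797e-04 -9.99999884e-01]]
to eyelet [-0.11542117  0.22587996  0.04950385]
(np.float64(297.9674344585239), np.float64(144.63938054683837))
```

View pics/c2.png

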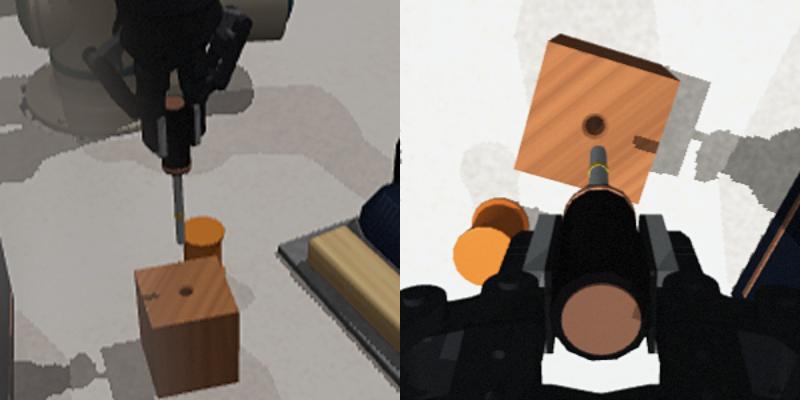

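The pin is out of the block and held. In the scene image its tip is at about (300.2,191), the handle's lower end at (298,154.5) and its top at (297.2,121). In the wrist image the tip is at (317.8,241) and the top at (321,370). Next I'll check the tilt.

Run:
```python
from h import *
def tri(r):
    A=0;b=0
    for e,d in r:
        d=d/np.linalg.norm(d);P=np.eye(3)-np.outer(d,d);A=A+P;b=b+P@e
    return np.linalg.solve(A,b)
s=eyes.camera_info('scene');w=eyes.camera_info('wrist');p=manip.get_state()['position']
print(p)
for n,a,b in(('tip',(300.2,191),(317.8,241.5)),('top',(297.2,121),(321,370))):
    print(n,tri([ray(s,*a),ray(w,*b)]))
for z in (p[2]-.0996,p[2]+.0404):
  for dx,dy in((0,0),):
    q=[p[0],p[1],z]; print('exp',proj(s,q),proj(w,q))
```

```text
[ 0.51074714 -0.01582824  0.24941176]
tip [ 0.51359534 -0.01529683  0.15468266]
top [ 0.51459264 -0.01585928  0.29513106]
exp (np.float64(300.2758425318576), np.float64(192.29568783196277)) (np.float64(318.7946678265781), np.float64(244.82006244480334))
exp (np.float64(296.90788906558913), np.float64(122.76542272649878)) (np.float64(317.67985434056396), np.float64(370.8583025632628))
```

servo_tool:
  series: "-0.012 0.024 0 0 0 0 1; -0.033 0.064 0 0 0 0 1; -0.054 0.105 0 0 0 0 1; -0.075 0.147 0 0 0 0 1; -0.095 0.186 0 0 0 0 1"

```text
clock: 4.65
position: [0.4714, -0.2225, 0.248]
ee_rot: [-0.001, 0.99, 0.143, -0.001]
contact_force: [1.4, 0.3, -1.0]
width: 0.0226
gripper_force: 58.9
```

servo_tool:
  series: "-0.013 0.026 0 0 0 0 1; -0.0205 0.04 0 0 0 0 1; -0.0205 0.04 0.006 0 0 0 1; -0.0205 0.04 0.012 0 0 0 1; -0.0205 0.04 0.012 0 0 0 1"

```text
clock: 5.15
position: [0.4638, -0.263, 0.2357]
ee_rot: [-0.002, 0.99, 0.144, -0.001]
contact_force: [-0.3, -0.2, -1.5]
width: 0.023
gripper_force: 58.9
```

Run:
```python
from h import *
snap('scene','s3.png');snap('wrist','w3.png'); st=manip.get_state(); print(st['position'],st['ee_rot'],st['contact_force'],st['width'])
s=cv2.imread('pics/s3.png');w=cv2.imread('pics/w3.png')
p=st['position'];e=[p[0],p[1],.125]
u,v=map(int,proj(eyes.camera_info('scene'),e)); a,b=map(int,proj(eyes.camera_info('wrist'),e)); print(u,v,a,b)
f=lambda im,u,v:cv2.resize(im[v-50:v+50,u-40:u+40],(400,500),interpolation=2)
cv2.imwrite('pics/c3.png',np.hstack([f(s,u,v-10),f(w,a,b)]))
```

```text
[ 0.46448732 -0.26364975  0.23693316] [-5.01940032e-04  9.89528483e-01  1.44336687e-01 -2.24994363e-04] [-0.49720685  0.67338933 -0.98135618] 0.02310778964209744
157 211 319 239
```

View pics/c3.png

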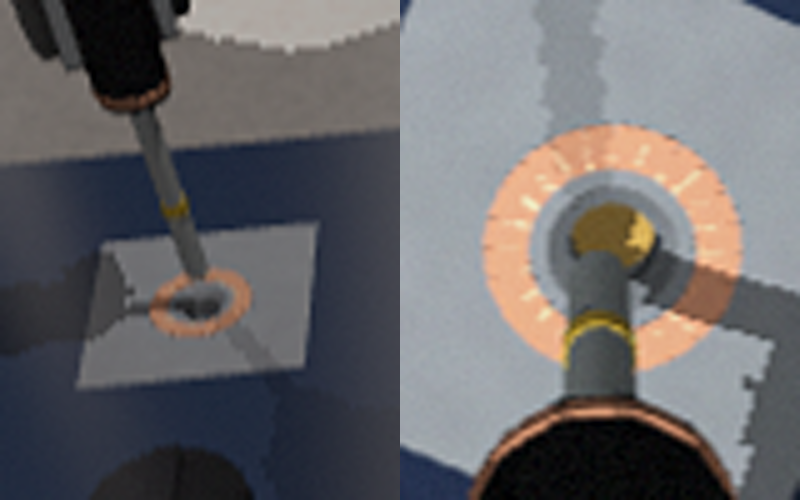

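In the scene picture the tip is at (156.4,206.2) and the ring centre at (157.2,211.4). In the wrist picture they are at (319.2,241) and (321.6,238.6). The tip sits just above the eyelet, slightly off-centre.

Run:
```python
from h import *
from scipy.optimize import least_squares
s=eyes.camera_info('scene');w=eyes.camera_info('wrist');M=rot(manip.get_state()['ee_rot'])
for dv in(-1,0,1.5):
  S=onz(s,157.2,211.4,.125);W=onz(w,321.6,238.6,.125)
  f=lambda x:1e3*np.r_[(onz(s,156.4,206.2,.125+x[2])-S-[x[0],x[1],0])[:2],(onz(w,319.2,241+dv,.125+x[2])-W-[x[0],x[1],0])[:2]]
  r=least_squares(f,[0,0,.01]); print(r.x,r.fun,'tool',M.T@np.r_[-r.x[:2],0])
print(S,W,manip.get_state()['position'])
```

```text
[0.00217258 0.00206901 0.01364017] [ 0.03009034 -0.24082953 -0.03009034  0.24082953] tool [-2.67307393e-03  1.36220493e-03 -6.38708323e-07]
[0.00134019 0.00188049 0.01295601] [ 0.02313907 -0.18590867 -0.02313907  0.18590867] tool [-1.82151232e-03  1.41930844e-03 -9.54934205e-07]
[8.05369198e-05 1.59518778e-03 1.19207629e-02] [ 0.01271723 -0.10277492 -0.01271723  0.10277492] tool [-5.32847836e-04  1.50571624e-03 -1.43347036e-06]
[ 0.46415148 -0.26442388  0.125     ] [ 0.46577883 -0.26502848  0.125     ] [ 0.46448732 -0.26364975  0.23693316]
```

servo_tool:
  series: "-0.0012 0.0014 0 0 0 0 1; -0.0012 0.0014 0.005 0 0 0 1; -0.0012 0.0014 0.010 0 0 0 1; -0.0012 0.0014 0.013 0 0 0 1; -0.0012 0.0014 0.016 0 0 0 1"
  squeeze: 80

```text
clock: 5.75
position: [0.4636, -0.2667, 0.2208]
ee_rot: [-0.0, 0.99, 0.143, -0.0]
contact_force: [1.1, 0.8, -0.4]
width: 0.0223
gripper_force: 78.1
```

servo_tool:
  series: "0 0 0.003 0 0 0 1; 0 0 0.006 0 0 0 1; 0 0 0.009 0 0 0 1; 0 0 0.012 0 0 0 1; 0 0 0.014 0 0 0 1"

```text
clock: 6.25
position: [0.4637, -0.2668, 0.207]
ee_rot: [-0.0, 0.99, 0.143, 0.0]
contact_force: [0.3, 0.5, -0.7]
width: 0.0224
gripper_force: 78.1
```

Run:
```python
from h import *
for k in range(4):
    eyes.get_image('top'); st=manip.get_state(); print(st['position'],st['contact_force'],st['moment'])
```

```text
[ 0.46357702 -0.26674032  0.2067786 ] [ 0.77946351  0.36016605 -2.02305727] [ 0.16628452 -0.18923036  0.0328579 ]
[ 0.46358577 -0.26673058  0.20694089] [ 0.55297696  0.37362972 -3.06670804] [ 0.19291438 -0.15043212 -0.03467743]
[ 0.46359542 -0.26675049  0.20706745] [ 1.20786043  1.35872079 -1.81662308] [ 0.2244213  -0.10519115  0.01974911]
[ 0.46360752 -0.26673553  0.20712934] [ 1.40234727  2.40279056 -2.23498914] [ 0.2609107  -0.1656059   0.00568564]
```

servo_tool:
  series: "0 0 0.002 0 0 0 1; 0 0 0.004 0 0 0 1; 0 0 0.006 0 0 0 1; 0 0 0.008 0 0 0 1; 0 0 0.010 0 0 0 1"

```text
clock: 6.95
position: [0.4639, -0.2669, 0.1981]
ee_rot: [0.0, 0.99, 0.143, 0.0]
contact_force: [-0.4, 2.6, 6.4]
width: 0.0221
gripper_force: 79.1
```

servo_tool:
  series: "0 0 0.001 0 0 0 1; 0 0 0.002 0 0 0 1; 0 0 0.003 0 0 0 1; 0 0 0.004 0 0 0 1; 0 0 0.004 0 0 0 1"

```text
clock: 7.45
position: [0.4639, -0.2668, 0.1947]
ee_rot: [0.0, 0.99, 0.143, 0.001]
contact_force: [-0.1, 2.9, 7.8]
width: 0.0229
gripper_force: 79.3
```

Run:
```python
from h import *
snap('scene','s4.png');snap('wrist','w4.png'); 
for k in range(3): eyes.get_image('top'); st=manip.get_state(); print(st['position'],st['contact_force'],st['width'],st['moment'])
s=cv2.imread('pics/s4.png');w=cv2.imread('pics/w4.png')
f=lambda im,u,v:cv2.resize(im[v-25:v+25,u-20:u+20],(400,500),interpolation=2)
e=[.4642,-.2652,.125];a,b=map(int,proj(eyes.camera_info('wrist'),e));print(a,b)
cv2.imwrite('pics/c4.png',np.hstack([f(s,157,208),cv2.resize(w[b-50:b+50,a-40:a+40],(400,500),interpolation=2)]))
```

```text
[ 0.46394531 -0.26684427  0.19476038] [-0.94692038  2.91047643  7.38636279] 0.0221776106513158 [0.7010983  0.13331645 0.00212108]
[ 0.4639568  -0.2668418   0.19475722] [-0.18340996  3.02092116  7.88783705] 0.022623744024583795 [0.72624634 0.15930302 0.01706648]
[ 0.46395638 -0.26685768  0.19476071] [-0.46108121  2.59643749  7.44859915] 0.02264198968795869 [ 0.69310643  0.11485394 -0.03764204]
316 257
```

View pics/c4.png

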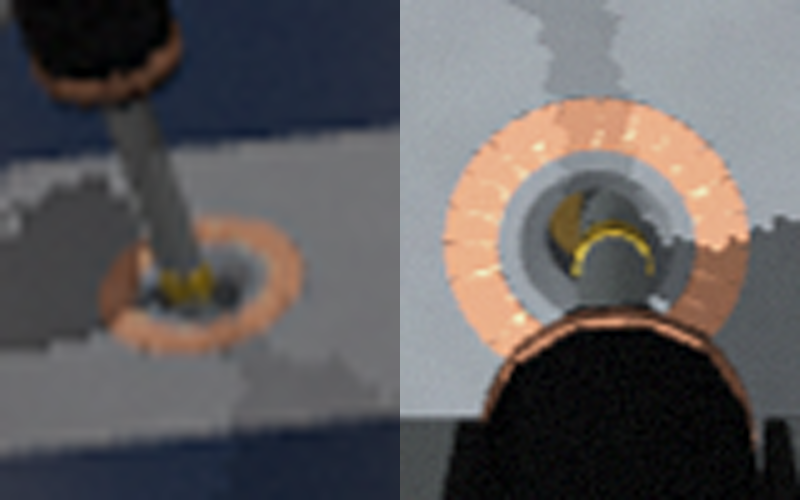

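The band's lower edge is about at the mouth and the force says roughly 5 mm of press. The pin leans lightly on the −y wall, so I'll relieve that by about 1.8 mm and press about 2.7 mm more.

servo_tool:
  series: "0 -0.0009 0 0 0 0 1; 0 -0.0018 0.0005 0 0 0 1; 0 -0.0018 0.0012 0 0 0 1; 0 -0.0018 0.002 0 0 0 1; 0 -0.0018 0.0027 0 0 0 1"

```text
clock: 8.2
position: [0.4639, -0.2665, 0.1926]
ee_rot: [0.002, 0.99, 0.143, 0.001]
contact_force: [-0.8, 1.4, 8.8]
width: 0.0224
gripper_force: 79.3
```

servo_tool:
  series: "0 0 0 0 0 0 1; 0 0 0 0 0 0 1; 0 0 0 0 0 0 1"

```text
clock: 8.5
position: [0.4639, -0.2665, 0.1926]
ee_rot: [0.002, 0.99, 0.143, 0.001]
contact_force: [0.2, 0.9, 8.4]
width: 0.0221
gripper_force: 79.3
```

Run:
```python
from h import *
snap('scene','s5.png');snap('wrist','w5.png'); 
for k in range(3): eyes.get_image('top'); st=manip.get_state(); print(st['position'],st['contact_force'],st['width'],st['moment'])
s=cv2.imread('pics/s5.png');w=cv2.imread('pics/w5.png')
f=lambda im,u,v:cv2.resize(im[v-25:v+25,u-20:u+20],(400,500),interpolation=2)
e=[.4642,-.2652,.125];a,b=map(int,proj(eyes.camera_info('wrist'),e));print(a,b)
cv2.imwrite('pics/c5.png',np.hstack([f(s,157,208),cv2.resize(w[b-50:b+50,a-40:a+40],(400,500),interpolation=2)]))
```

```text
[ 0.46388177 -0.26643758  0.19254301] [-0.5683095  -0.21675574  7.0396244 ] 0.022162165609329838 [0.1797294  0.11892728 0.03958663]
[ 0.46388019 -0.26642575  0.1925494 ] [0.21102826 1.33293567 7.77022277] 0.02241387113380358 [ 0.17613604  0.13057801 -0.01342715]
[ 0.46387486 -0.26644058  0.19252866] [-0.04767757  0.75918236  7.42907066] 0.02207354245954927 [ 0.26382624  0.05417163 -0.03188905]
316 259
```

View pics/c5.png

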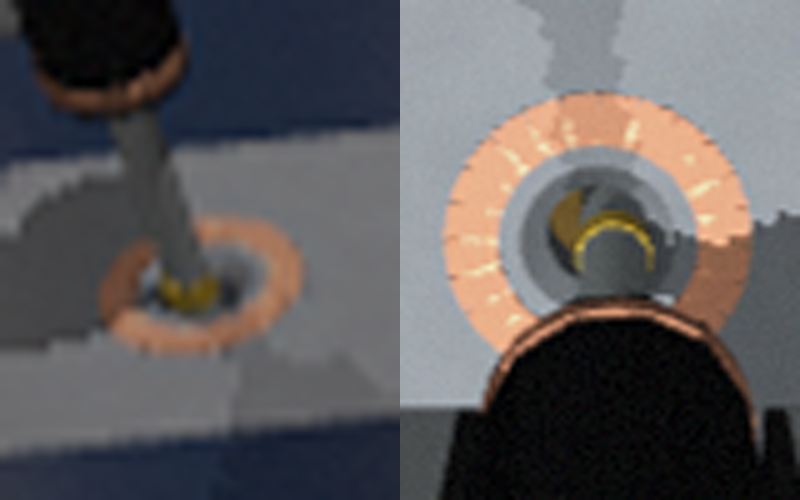

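Run:
```python
from h import *
s=eyes.camera_info('scene');w=eyes.camera_info('wrist')
c=onz(s,156.65,211.05,.125); b=np.array([c[0],c[1],.125])
print(c,proj(s,b)); r0=np.array(proj(s,b))
for dy in(0,-.002):
  for z in(-.004,-.002,0,.002,.004):
    d=np.array(proj(s,b+[.0039,.0006+dy,z]))-r0
    print(dy,z,d)
print('observed band',np.array([190,294])/10-np.array([201.5,285.5])/10)
# colour profile of band in raw image
im=cv2.imread('pics/s5.png').astype(int); print((im[207:218,153:160,2]-im[207:218,153:160,0]))
```

```text
[ 0.46294674 -0.265321    0.125     ] (np.float64(156.65), np.float64(211.05000000000004))
0 -0.004 [0.99451079 3.05669109]
0 -0.002 [0.7156383 2.2168663]
0 0 [0.43583971 1.37425252]
0 0.002 [0.15511038 0.52883583]
0 0.004 [-0.12655434 -0.31939778]
-0.002 -0.004 [-0.17219035  3.26467838]
-0.002 -0.002 [-0.45311984  2.42483078]
-0.002 0 [-0.73498268  1.58219289]
-0.002 0.002 [-1.01778354  0.73675078]
-0.002 0.004 [-1.3015271  -0.11150958]
observed band [-1.15  0.85]
[[-1 -2  0 -3 27 22 21]
 [-2 -2  0  0 -5 -7 -7]
 [-3 -1 -2 -2 -3 -5 -4]
 [29 -5 -5 -3 23 14 -4]
 [56 56 14 42 64 52 -4]
 [45 80 52 73 80 46 -5]
 [ 5 47 60 47 52  9 -6]
 [-8 -2  9  4  5 -9 24]
 [34 19 18 24 20 47 56]
 [67 59 55 59 60 70 70]
 [71 71 72 72 68 48 43]]
```

servo_tool:
  series: "0 -0.0005 0 0 0 0 1; 0 -0.001 0.0006 0 0 0 1; 0 -0.001 0.0012 0 0 0 1; 0 -0.001 0.0017 0 0 0 1; 0 -0.001 0.0017 0 0 0 1"

```text
clock: 9.25
position: [0.4639, -0.2662, 0.1912]
ee_rot: [0.003, 0.99, 0.144, 0.001]
contact_force: [-0.6, -0.5, 8.9]
width: 0.0223
gripper_force: 79.3
```

servo_tool:
  series: "0 0 0 0 0 0 1; 0 0 0 0 0 0 1; 0 0 0 0 0 0 1"

```text
clock: 9.55
position: [0.4639, -0.2662, 0.1912]
ee_rot: [0.003, 0.99, 0.144, 0.001]
contact_force: [-1.1, -0.6, 8.8]
width: 0.0224
gripper_force: 79.3
```

Run:
```python
from h import *
snap('scene','s6.png');i=snap('wrist','w6.png'); 
for k in range(3): eyes.get_image('top'); st=manip.get_state(); print(st['position'],st['ee_rot'],st['contact_force'],st['moment'])
s=cv2.imread('pics/s6.png');w=cv2.imread('pics/w6.png')
im=s.astype(int); print((im[207:218,153:160,2]-im[207:218,153:160,0]))
e=[.4642,-.2652,.125];a,b=map(int,proj(i,e));print(a,b)
f=lambda im,u,v:cv2.resize(im[v-25:v+25,u-20:u+20],(400,500),interpolation=2)
cv2.imwrite('pics/c6.png',np.hstack([f(s,157,208),cv2.resize(w[b-50:b+50,a-40:a+40],(400,500),interpolation=2)]))
```

```text
[ 0.46386161 -0.26617248  0.19120991] [0.00275043 0.98963842 0.14354984 0.00129697] [-0.66205449 -0.3860326   8.99668768] [-3.80110363e-02  1.49603667e-01 -1.24859378e-04]
[ 0.46385727 -0.26617771  0.19123256] [0.0027631  0.98964129 0.14352954 0.0013235 ] [-0.4670166  -0.4839287   9.14603471] [-0.11240197  0.13998386 -0.01121216]
[ 0.46385301 -0.26616507  0.19120382] [0.0027427  0.98964067 0.14353459 0.0012844 ] [ 0.20711458 -0.17487218  9.54986579] [-0.05541745  0.09619428  0.01778696]
[[ -1   0  -3  -3  31  23  21]
 [ -2  -2  -1  -3  -4  -7  -7]
 [ -3  -2  -1  -1  -3  -4  -4]
 [ 16  -1  -1  -2  -2  31  -4]
 [ 11  -4  -5  -5  22  71  -5]
 [  6  55  49  26  48  80  -7]
 [  1  64  79  67  71  53  -6]
 [-10  -2  29  26  13   3  24]
 [ 33  19  21  27  22  45  56]
 [ 66  59  54  59  59  70  70]
 [ 73  71  72  72  68  47  44]]
316 259
```

View pics/c6.png

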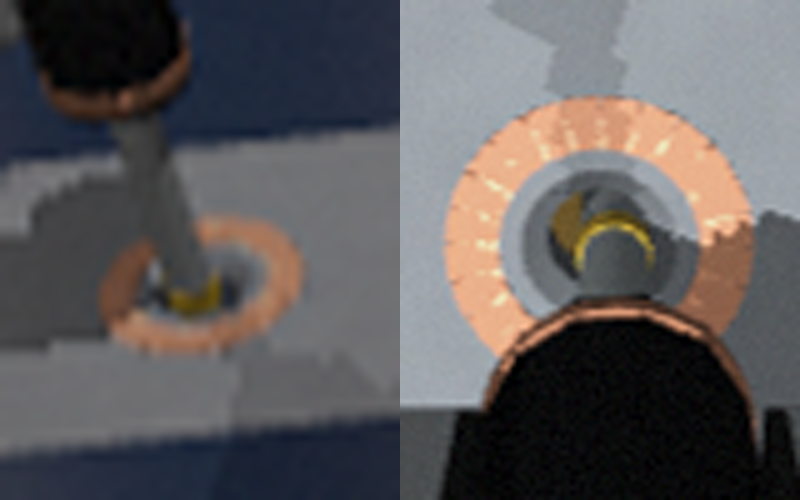

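The band is half sunk, and force, height and image agree on roughly 7.5 mm of press. The pin is upright with almost no side load, so I'm handing it in.

```bash
python3 -c "
from rig import manip
print(manip.sign_off())"
```

```text
the job is handed in; nothing more can be done
None
```

I handed the job in with the pin held upright in the eyelet, the valve pressed about 7 to 8 mm and the yellow band about half sunk; no pass/fail result came back.

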